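# Check the heatsink temperature through the power board's access hole

## Task

Take a temperature reading on the heatsink under the power board: draw the pen thermometer out of its stand, bring it upright and pass its thin stem down through the round access hole in the board until the sprung tip rests on the heatsink beneath. Finish while still holding it there: upright, clear of the hole's edge, at rest, and pressed lightly so that the sprung tip is pushed about half-way in. Never push hard on the board or the heatsink with it, and leave the tray, tweezers, screwdriver and jar where they lie.

Things in the scene. Friction and masses are not known exactly. Their poses are not given: they have to be found in the camera images.
- probe: Pen thermometer, loose, 60-95 g, 175 mm long. Origin on its axis at the tip's end (tip fully out); z runs up the axis to the head. Along z: stem 4.5 mm thick, 0-60 mm; grey nose 10 (x) by 16 mm (y), 60-100; white head 18 (x) by 26 mm (y), 100-175, display on its -x face. Starts leaning in the stand, head up, display roughly towards the robot, head's underside on the socket's rim.
- head (a point): Middle of the thermometer's white head, on the axis, 137.5 mm above the probe's origin: grip the head by its flat +y and -y sides, 26 mm apart, 18 mm wide, 75 mm long. Axes as probe.
- probe_end (a point): End of the copper sprung tip of the thermometer (a flat 4.5 mm disc on its axis); it moves into the stem with the tip. Axes as probe.
- probe_tip (a joint): How far the sprung tip is pushed into the stem, m: 0 fully out, 0.008 against its stop. Spring: about 0.8 N at first touch, rising by 0.5 N per mm (2.8 N half-way).
- stand: Desk stand of the thermometer, fixed, left or right of the board: steel base 120 (x) by 90 (y) by 12 mm, two cheeks that carry a rectangular socket. Origin under the middle of the base. The socket's axis leans 20 degrees from vertical, its upper end towards the stand's own -x (towards the robot, the stand's yaw is within 23 degrees).
- socket (a point): Middle of the socket's mouth, 125 mm above the bench and 20 mm to the stand's -x side of its middle. Socket 42 mm deep, 12.4 by 18.4 mm inside, open below; draw the thermometer out along its own axis by over 100 mm before moving sideways. Axes as the stand (not tilted).
- heatsink: Aluminium heatsink with fins, fixed, 150 (x) by 260 (y) by 32 mm high. Origin under its middle.
- spot (a point): The place to touch: on the flat top of the heatsink, 32 mm above the bench, straight under the centre of the access hole, z up.
- board: Black circuit board 170 (x) by 280 (y) by 3 mm, fixed on standoffs over the heatsink with a 12 mm gap; its top is 47 mm above the bench. Origin under its middle. Capacitors, the tallest parts (38 mm), stand along its +x long edge, three brass screw terminals along its +y short edge. Its gold-rimmed oblong slots are closed; the access hole is its only open round hole.
- hole (a point): Centre of the round access hole, 12 mm diameter, at the board's top face, 25 mm to -x and 45 mm to +y of the board's middle; a thin white printed ring of 19 mm diameter surrounds it. No gold rim.
- tray: Black divided parts tray, loose, 110 by 150 by 28 mm. Bystander, on the side where the stand is not.
- tweezers: Steel tweezers lying on the bench, 125 mm long, between robot and board. Bystander.
- screwdriver: Screwdriver lying beyond the board, 160 mm long. Bystander.
- flux: Small jar with black lid beyond the board, 48 mm diameter, 55 mm high. Bystander.
Things that resemble listed ones, but are neither listed nor needed, are in the scene too. There is more than one size of the probe; the job needs the middle-sized.

How it is judged (in metres and radians):
On the way, in this order (a step that is already met when the one before it is completed fails the run):
1. the thermometer is held in the fingers, clear of its stand (contact force between the fingers and probe above 1 N and contact force between probe and stand below 0.1 N and height (world z) of probe_end above 0.075 m), for 0.2 s.
2. its tip has entered the access hole (horizontal distance between probe_end and spot below 0.006 m and z of probe_end in the frame of spot below 0.014 m and angle between probe's own z axis and vertical below 0.2 rad and value of joint probe_tip below 0.002 m).
At the end, for the whole second after the job is handed in: Held in the fingers at rest (under 10 mm/s), tip on the heatsink within 4 mm of the spot, axis within 0.12 rad of vertical, sprung tip pushed in 2 to 6.5 of its 8 mm, 0.8 to 8 N on the heatsink, no contact with the board (under 0.3 N) (horizontal distance between probe_end and spot below 0.004 m and z of probe_end in the frame of spot below 0.0025 m and angle between probe's own z axis and vertical below 0.12 rad and value of joint probe_tip between 0.002 and 0.0065 m and contact force between probe and heatsink between 0.8 and 8 N and contact force between probe and board below 0.3 N and contact force between the fingers and probe above 2 N and linear speed of probe below 0.01 m/s and angular speed of probe below 0.1 rad/s); the arm keeps its last pose, push and grip.
It fails at once if the thermometer is pushed hard on the heatsink (over 15 N) (contact force between probe and heatsink above 15 N).
It fails at once if the thermometer is pushed hard on the board (over 10 N) (contact force between probe and board above 10 N).
It fails at once if the tray, tweezers, screwdriver or jar is moved by more than 30 mm (distance of any of tray, tweezers, screwdriver, flux from where it was at the start of the episode above 0.03 m).
It also fails if it takes over 40 s, if anything falls off the work surface, if the arm or the gripper's body presses on something with over 40 N, if the wrist force passes 120 N, or if a joint passes its speed limit or range.

## Robot

A 6-joint arm with a two-finger parallel gripper is mounted at the origin on the work surface. World frame = base frame: x ahead of the robot, y to its left, z up, the work surface at z = 0. Lengths are in m, angles in degrees, forces in N, time in s.
With the tool pointing down it reaches from about 0.25 to 0.725 m from the base axis. Payload 9.7 kg.
Tool frame: the origin (TCP) lies at the very end of the fingers, on their centre line; the grasp point (between the pads) lies 19 mm behind it; z points along the fingers, y is the direction in which the jaws open and shut (so a half turn about z gives the same grasp; the last joint's range is limited). The gripper opens to 85 mm and grips with 20 to 120 N. Pads are 22 mm wide; open, the fingers measure 114 mm over their backs; the gripper's body (76 mm by 85 mm) begins 54 mm behind the grasp point. The pads swing forward as they close: fully open they stand 13 mm farther back than shut.
Start: joints at [65.031, 4.979, 10.078, 95.1, 0, 90], TCP at [0.232, 0.499, 0.199] pointing down, gripper open.
Joint ranges: [-179.16, 179.16], [-48.56, 103.87], [-65.8, 70.77], [-126.05, 130.52], [-82.76, 87.17], [-180, 180]. Speed limits (degrees/s): [127.2, 127.2, 147.25, 180, 180, 180].

## Interface

Orientations are given as [roll, pitch, yaw] about the fixed x, y, z axes, in that order (R = Rz(yaw) Ry(pitch) Rx(roll)).
In Python, from workcell import bot gives the robot as it stands.
- The arm moves only by the shell command python3 -m pendant 'ROWS' [FORCE]. ROWS is JSON, a list that holds one entry, the list of rows, each a list of 7 numbers: the shift along the tool's x, y, z in cm, then the turn, a rotation vector about the tool's x, y, z in rad, then the opening in per cent of the stroke, from 0 (shut) to 100 (fully open). In form: [[[dx, dy, dz, ax, ay, az, gripper], ...]]. A call has 1 to 5 rows; each row shifts and turns the pose as measured when the row begins, along the tool's axes as they then stand; what a row does not reach is not made up. A row lasts 1/12 s, in which the tool goes at most 41.7 mm and 7.16 degrees, less where a joint would pass 70% of its speed; a pose out of reach is approached as far as the arm can. A call with a gripper value outside its range is refused whole. The fingers move at their own pace and stop on an object; FORCE is the grip in N (left out, the last holds). Time passes only in rows, so rows that do not move let the fingers close. It gives the time, the measured TCP pose, the force and the opening at its end, in the units of the state.
- bot.get_obs(): the state, without advancing time (a new reading comes with each control period).
- bot.camera(name): name is "side" or "top" or "wrist"; returns the picture (480x640x3 uint8, red, green, blue); there is no depth.
- bot.get_calibration(name): a dict with "intrinsics" (3x3 intrinsics, pixels), "pose" (4x4, takes a point from camera to world coordinates); the wrist camera has in their place "T_tool_cam" (4x4, takes a point from camera to tool coordinates, whose origin is the TCP and whose axes are the flange's). Camera axes: x right, y down, z forward; pixel columns grow to the right and rows downward; lengths in m; the calibration is good to about 2 mm. A picture is of the moment at which its call begins: read the wrist's pose just before it. get_calibration takes no time and is no camera call.
- bot.job_done(): hands the job in, once; it reports no verdict.
Trained networks look in the newest picture that a camera, given by its name, has taken for a name from the list of things; names that differ only in an ending like _2 or _b are one class to them, and where a whole thing is asked for, a point or a joint stands for the part that bears it (a point fixed in the world has none). Each returns a list of dicts, best first, with "confidence" (0 to 1); they miss things now and then, are a little off and sometimes report something else, mostly with a low value. They report only what shows in the picture. A call takes as long as a camera call. They do not tell look-alikes from the thing itself.
- bot.masks_of(camera, thing): "pixels" (480x640 bool, what is visible of it) and "extent" ([left, top, right, bottom] in pixels, round what is visible of it).
- bot.mark_of(camera, thing): "uv" ([column, row] in pixels: a listed point, or the origin of a listed thing).
The state is a dict: "time": time; "q": joint angles; "qd": joint speeds; "joint_efforts": joint torques, N m; "ee_pos": TCP position; "tcp_rot": TCP orientation; "wrist_force": force on the tool from outside, world axes, zero at the start; "torque": the same for the moment, N m; "opening": finger opening in m.
Only numpy, scipy, OpenCV 4.12 (cv2) and the standard library are available. Lean on these libraries where they do the work, as an engineer would, in place of code of your own. Each camera call takes 0.05 s, during which the arm holds its last target. There are 200 camera calls.

## Working session

There is one attempt and no reset: what is moved stays moved. The work goes in short steps, Python scripts to look and compute and a shell command to move; the robot and the scene stay as the last step left them, time stands still between calls to the robot, and variables do not carry over. Pictures are saved under pics/ and viewed, about 8 in all and at most 12, crops included, and the job is handed in when it is done.

```bash
mkdir -p pics; ls; python3 - <<'E'
from workcell import bot
import cv2,numpy as np
o=bot.get_obs();print({k:np.round(v,3).tolist() for k,v in o.items()})
for c in ['top','side']:
    im=bot.camera(c);cv2.imwrite(f'pics/{c}1.png',im[:,:,::-1])
    K=bot.get_calibration(c);print(c,np.round(K['intrinsics'],1).tolist(),np.round(K['pose'],3).tolist())
    for t in ['probe','head','stand','socket','board','hole','spot','probe_end','tray']:
        print(t,[(np.round(m['uv']).tolist(),round(m['confidence'],2)) for m in bot.mark_of(c,t)[:4]])
print(np.round(bot.get_calibration('wrist')['T_tool_cam'],3).tolist(),bot.get_calibration('wrist')['intrinsics'])
E
```

```text
pics
{'time': 0.0, 'q': [65.032, 5.009, 10.035, 95.101, -0.001, 89.998], 'qd': [-0.032, -0.006, -0.032, 0.023, 0.007, 0.029], 'joint_efforts': [-0.001, -52.039, 46.48, 0.016, -0.0, -0.0], 'ee_pos': [0.232, 0.498, 0.199], 'tcp_rot': [-179.925, 0.001, 155.034], 'wrist_force': [-0.233, 0.549, -0.15], 'torque': [-0.009, -0.012, 0.013], 'opening': 0.085}
top [[588.1, 0.0, 320.2], [0.0, 588.1, 234.9], [0.0, 0.0, 1.0]] [[0.005, -0.985, 0.174, 0.239], [-1.0, -0.005, -0.002, -0.12], [0.003, -0.174, -0.985, 1.674], [0.0, 0.0, 0.0, 1.0]]
probe [([500.0, 335.0], 0.58), ([398.0, 262.0], 0.5)]
head [([446.0, 306.0], 0.95), ([408.0, 273.0], 0.52), ([371.0, 194.0], 0.45)]
stand []
socket [([400.0, 270.0], 0.69)]
board [([276.0, 215.0], 0.69)]
hole [([256.0, 216.0], 0.64), ([401.0, 268.0], 0.6), ([233.0, 153.0], 0.52)]
spot [([396.0, 261.0], 0.4)]
probe_end [([160.0, 267.0], 0.47)]
tray [([160.0, 265.0], 0.65)]
side [[602.5, 0.0, 329.8], [0.0, 602.5, 234.9], [0.0, 0.0, 1.0]] [[0.865, -0.268, 0.424, -0.163], [-0.501, -0.426, 0.753, -1.334], [-0.021, -0.864, -0.503, 0.929], [0.0, 0.0, 0.0, 1.0]]
probe [([342.0, 438.0], 0.92), ([370.0, 301.0], 0.78), ([242.0, 215.0], 0.31), ([360.0, 216.0], 0.29)]
head [([332.0, 271.0], 0.63), ([338.0, 368.0], 0.62), ([404.0, 284.0], 0.47)]
stand [([334.0, 244.0], 0.67)]
socket [([337.0, 286.0], 0.75)]
board [([333.0, 237.0], 0.72)]
hole [([318.0, 228.0], 0.83)]
spot []
probe_end []
tray [([242.0, 212.0], 0.6)]
[[0.001, -0.952, -0.306, 0.079], [1.0, 0.001, -0.0, -0.001], [0.0, -0.306, 0.952, -0.174], [0.0, 0.0, 0.0, 1.0]] [[412.08808855   0.         317.14740242]
 [  0.         412.08808855 244.46665598]
 [  0.           0.           1.        ]]
```

View pics/top1.png

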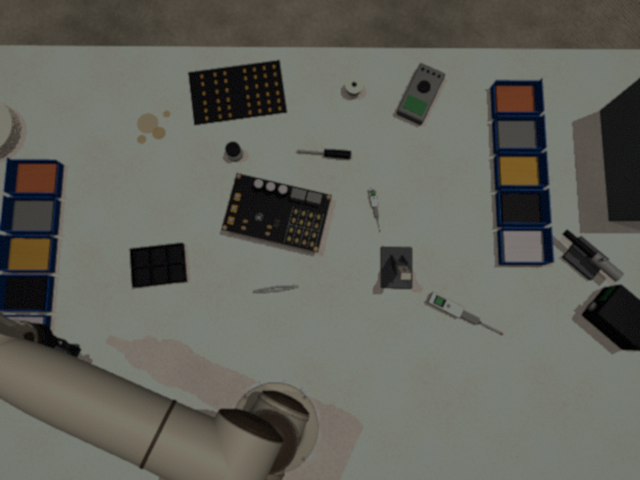

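View pics/side1.png

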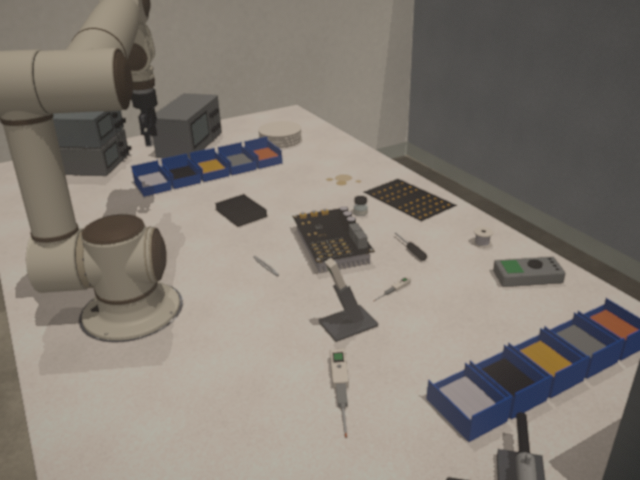

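The thermometer in the stand is at top (400,268) and side (333,272). A larger one lies at top (460,312) and a smaller one at top (374,208). The one in the stand fits the description, so I'll confirm it in a crop and triangulate.

```bash
cat > h.py <<'E'
from workcell import bot
import cv2,numpy as np
from scipy.spatial.transform import Rotation as R
def cam(c):
    k=bot.get_calibration(c)
    if c=='wrist':
        o=bot.get_obs();T=np.eye(4);T[:3,:3]=R.from_euler('xyz',o['tcp_rot'],degrees=True).as_matrix();T[:3,3]=o['ee_pos']
        return np.array(k['intrinsics']),T@np.array(k['T_tool_cam'])
    return np.array(k['intrinsics']),np.array(k['pose'])
def atz(C,uv,z):
    K,T=C;d=T[:3,:3]@np.linalg.solve(K,[uv[0],uv[1],1]);p=T[:3,3];return p+d*(z-p[2])/d[2]
def proj(C,X):
    K,T=C;Y=(np.atleast_2d(X)-T[:3,3])@T[:3,:3];y=Y@K.T;return y[:,:2]/y[:,2:]
def tri(cs,uvs):
    A=[];b=[]
    for (K,T),uv in zip(cs,uvs):
        d=T[:3,:3]@np.linalg.solve(K,[uv[0],uv[1],1]);d/=np.linalg.norm(d);P=np.eye(3)-np.outer(d,d);A.append(P);b.append(P@T[:3,3])
    return np.linalg.lstsq(np.vstack(A),np.hstack(b),rcond=None)[0]
E
python3 - <<'E'
from h import *
t,s=cam('top'),cam('side')
print('hole top@.047',atz(t,(256,216),.047),'side',atz(s,(318,228),.047),tri([t,s],[(256,216),(318,228)]))
print('socket',atz(t,(400,270),.125),atz(s,(337,286),.125))
print('head',tri([t,s],[(404,271),(332,271)]))
ims=[cv2.imread('pics/top1.png')[150:300,210:430],cv2.imread('pics/side1.png')[200:345,280:420]]
for n,th in [('top','stand'),('side','stand'),('top','board'),('side','board'),('side','probe'),('top','probe')]:
    bot.camera(n)
    for m in bot.masks_of(n,th)[:4]:
        p=np.argwhere(m['pixels'])[:,::-1].astype(np.float32);print(n,th,round(m['confidence'],2),np.round(m['extent']).tolist(),np.round(cv2.boxPoints(cv2.minAreaRect(p))).tolist())
a=cv2.resize(ims[0],None,fx=2.1,fy=2.1,interpolation=3);b=cv2.resize(ims[1],None,fx=2.3,fy=2.3,interpolation=3)
H=max(len(a),len(b));f=lambda i:cv2.copyMakeBorder(i,0,H-len(i),0,0,0)
c=np.hstack([f(a),f(b)]);cv2.imwrite('pics/crop.png',np.clip(c*1.6,0,255).astype('uint8'));print(c.shape)
E
```

```text
hole top@.047 [0.57859643 0.05835034 0.047     ] side [0.57178601 0.04070305 0.047     ] [0.58145236 0.05953602 0.03495538]
socket [ 0.41831568 -0.33473797  0.125     ] [ 0.41147906 -0.34233057  0.125     ]
head [ 0.4068653  -0.33739764  0.16659432]
top stand 0.9 [380.0, 249.0, 414.0, 291.0] [[381.0, 246.0], [412.0, 246.0], [412.0, 288.0], [381.0, 288.0]]
side stand 0.56 [316.0, 287.0, 379.0, 340.0] [[306.0, 306.0], [343.0, 278.0], [379.0, 324.0], [342.0, 352.0]]
top board 0.58 [222.0, 172.0, 330.0, 254.0] [[221.0, 229.0], [235.0, 171.0], [331.0, 194.0], [318.0, 252.0]]
side board 0.56 [290.0, 206.0, 373.0, 261.0] [[291.0, 213.0], [364.0, 200.0], [374.0, 252.0], [300.0, 265.0]]
side probe 0.84 [328.0, 348.0, 348.0, 435.0] [[329.0, 350.0], [344.0, 348.0], [352.0, 432.0], [337.0, 434.0]]
side probe 0.72 [380.0, 277.0, 411.0, 298.0] [[379.0, 291.0], [406.0, 273.0], [411.0, 281.0], [385.0, 299.0]]
side probe 0.71 [327.0, 259.0, 339.0, 289.0] [[324.0, 261.0], [335.0, 256.0], [347.0, 285.0], [335.0, 289.0]]
side probe 0.51 [292.0, 206.0, 373.0, 262.0] [[291.0, 214.0], [365.0, 201.0], [373.0, 252.0], [300.0, 265.0]]
top probe 0.67 [399.0, 266.0, 411.0, 284.0] [[398.0, 266.0], [411.0, 266.0], [411.0, 278.0], [398.0, 278.0]]
top probe 0.67 [428.0, 288.0, 502.0, 335.0] [[427.0, 303.0], [433.0, 290.0], [504.0, 326.0], [498.0, 339.0]]
top probe 0.49 [372.0, 189.0, 381.0, 217.0] [[368.0, 188.0], [375.0, 186.0], [380.0, 216.0], [373.0, 218.0]]
top probe 0.38 [378.0, 248.0, 416.0, 290.0] [[380.0, 246.0], [413.0, 246.0], [413.0, 288.0], [380.0, 288.0]]
(334, 784, 3)
```

View pics/crop.png

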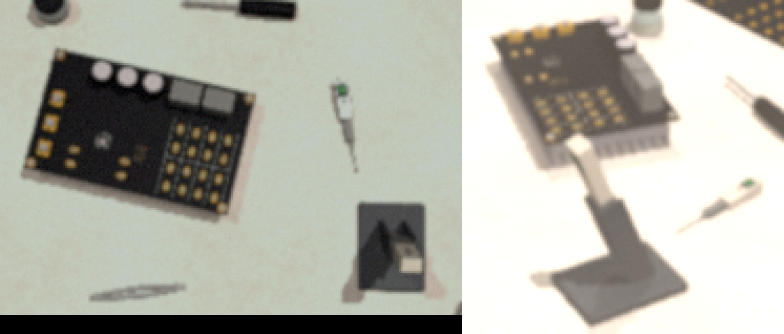

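The stand (crop right) holds the middle-sized thermometer, its white head at side (332,272). The other two lie on the bench. The hole with its white ring is at top (259,217). I start moving while I refine the stand pose.

```bash
python3 - <<'E'
from h import *
t,s=cam('top'),cam('side')
for p in [(380.5,247.1),(412.4,247.1),(412.4,288.1),(380.5,288.5)]: print(atz(t,p,.012).round(4))
print('holetop',atz(t,(259,216.7),.047),'side',atz(s,(318.5,226),.047))
print('headtop end', tri([t,s],[(405.5,276),(330,260)]))
for y in (-10,0,10):
    r=R.from_euler('z',y,degrees=True).as_matrix()
E
python3 -m pendant '[[[0,0,-3,0,0,-0.109,100],[0,0,-3,0,0,-0.109,100],[0,0,-3,0,0,-0.109,100],[0,0,-3,0,0,-0.109,100]]]'
```

```text
[ 0.497  -0.2959  0.012 ]
[ 0.4974 -0.3871  0.012 ]
[ 0.3802 -0.3845  0.012 ]
[ 0.3786 -0.2943  0.012 ]
holetop [0.5766227 0.0498352 0.047    ] side [0.57895593 0.05050259 0.047     ]
headtop end [ 0.39556817 -0.3384322   0.19936303]
time: 1.93
ee_pos: [0.2309, 0.4959, 0.3151]
tcp_rot: [-179.3, -0.4, -179.2]
wrist_force: [-0.2, 0.5, 0.4]
opening: 0.0854
```

```bash
python3 -m pendant '[[[-0.6,-4.1,0,0,0,0,100],[-0.6,-4.1,0,0,0,0,100],[-0.6,-4.1,0,0,0,0,100],[-0.6,-4.1,0,0,0,0,100],[-0.6,-4.1,0,0,0,0,100]]]' | tail -5
python3 -m pendant '[[[-0.6,-4.1,0,0,0,0,100],[-0.6,-4.1,0,0,0,0,100],[-0.6,-4.1,0,0,0,0,100],[-0.6,-4.1,0,0,0,0,100],[-0.6,-4.1,0,0,0,0,100]]]' | tail -5
python3 -m pendant '[[[-0.6,-4.1,0,0,0,0,100],[-0.6,-4.1,0,0,0,0,100],[-0.6,-4.1,0,0,0,0,100],[-0.6,-4.1,0,0,0,0,100],[-0.6,-4.1,0,0,0,0,100]]]'
```

```text
time: 2.35
ee_pos: [0.2689, 0.2993, 0.3199]
tcp_rot: [-179.7, -0.2, -178.2]
wrist_force: [0.5, -0.9, 0.2]
opening: 0.0851
time: 2.77
ee_pos: [0.3025, 0.0935, 0.3214]
tcp_rot: [-179.8, 0.1, -178.0]
wrist_force: [0.7, -0.4, -0.0]
opening: 0.0857
time: 3.18
ee_pos: [0.3362, -0.111, 0.3242]
tcp_rot: [-179.7, 0.5, -177.9]
wrist_force: [1.3, 0.6, -0.1]
opening: 0.0854
```

```bash
python3 -m pendant '[[[-0.2,-4.1,0,0,-0.07,0.01,100],[-0.2,-4.1,0,0,-0.07,0.01,100],[-0.2,-4.1,0,0,-0.07,0.01,100],[-0.2,-4.1,0,0,-0.07,0.01,100],[-0.2,-4.1,0,0,-0.07,0.01,100]]]' | tail -5
python3 -m pendant '[[[0,-1.5,0,0,0,0,100],[0,0,0,0,0,0,100]]]'
python3 - <<'E'
from h import *
bot.get_obs();C=cam('wrist');im=bot.camera('wrist');cv2.imwrite('pics/w1.png',im[:,:,::-1])
for t in ['probe','head','socket','stand']:
    print(t,[(np.round(m['uv']).tolist(),round(m['confidence'],2)) for m in bot.mark_of('wrist',t)[:4]])
for m in bot.masks_of('wrist','probe')[:2]: print(m['confidence'],m['extent'],cv2.boxPoints(cv2.minAreaRect(np.argwhere(m['pixels'])[:,::-1].astype(np.float32))).tolist())
print('pred head,top,mouth',proj(C,[[.4057,-.341,.160],[.393,-.341,.195],[.4185,-.341,.125]]).round())
E
```

```text
time: 3.6
ee_pos: [0.349, -0.3179, 0.3264]
tcp_rot: [-179.9, 21.1, 179.3]
wrist_force: [1.3, 1.1, -0.6]
opening: 0.0855
time: 3.77
ee_pos: [0.3454, -0.3404, 0.325]
tcp_rot: [-179.8, 21.3, 178.7]
wrist_force: [0.6, -0.4, 0.1]
opening: 0.0852
probe [([352.0, 224.0], 0.87), ([615.0, 262.0], 0.55)]
head [([364.0, 276.0], 0.97), ([190.0, 70.0], 0.87), ([320.0, 208.0], 0.56), ([322.0, 177.0], 0.54)]
socket [([320.0, 195.0], 0.86)]
stand [([318.0, 153.0], 0.9)]
0.75 [306.3, 185.2, 337.2, 230.9] [[305.0, 186.0], [337.0, 186.0], [337.0, 229.0], [305.0, 229.0]]
0.74 [35.3, 2.5, 240.0, 108.6] [[30.00086212158203, 14.173267364501953], [47.8369140625, -21.94474220275879], [243.10638427734375, 74.484619140625], [225.27032470703125, 110.60262298583984]]
pred head,top,mouth [[319. 203.]
 [319. 215.]
 [319. 194.]]
```

View pics/w1.png

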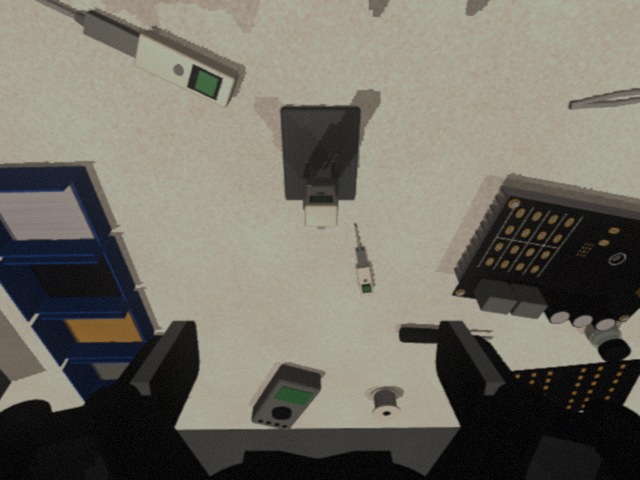

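```bash
python3 -m pendant '[[[0,0.1,3,0,0.022,0,100],[0,0,4,0,0,0,100],[0,0,4,0,0,0,100],[0,0,2,0,0,0,80],[0,0,0,0,0,0,80]]]'
python3 - <<'E'
from h import *
C=cam('wrist');im=bot.camera('wrist');cv2.imwrite('pics/w2.png',im[:,:,::-1])
for m in bot.masks_of('wrist','probe')[:2]: print(m['confidence'],m['extent'])
print('pred head,top,mouth',proj(C,[[.4057,-.3395,.160],[.393,-.3395,.195],[.4185,-.3395,.125]]).round())
o=bot.get_obs();M=R.from_euler('xyz',o['tcp_rot'],degrees=True).as_matrix();print('tool delta',M.T@(np.array([.4122,-.3395,.142])-o['ee_pos'])*100)
E
```

```text
time: 4.48
ee_pos: [0.3984, -0.3308, 0.2047]
tcp_rot: [-179.3, 20.3, 179.9]
wrist_force: [-0.8, 0.8, 0.9]
opening: 0.0685
0.77 [354.6, 254.0, 375.3, 343.2]
0.63 [0.0, 0.0, 196.2, 98.3]
pred head,top,mouth [[303. 244.]
 [300. 269.]
 [306. 226.]]
tool delta [ 1.0271413  -0.65438441  6.7605551 ]
```

View pics/w2.png

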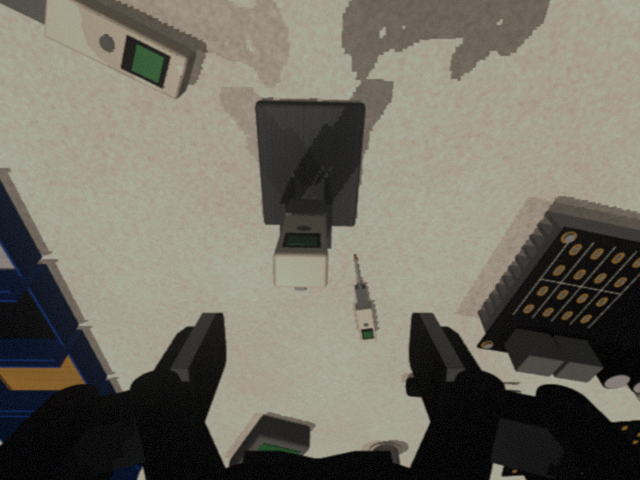

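```bash
python3 -m pendant '[[[1.0,-0.7,0,0,0,0,80],[0,0,0,0,0,0,80],[0,0,0,0,0,0,80]]]'|tail -5
cat > d.py <<'E'
from h import *
import sys
g=np.array(eval(sys.argv[1]));o=bot.get_obs();M=R.from_euler('xyz',o['tcp_rot'],degrees=True).as_matrix();print('tool delta cm',(M.T@(g-o['ee_pos'])*100).round(2),'pos',np.round(o['ee_pos'],4),np.round(o['tcp_rot'],1))
E
python3 d.py '[.4122,-.3395,.142]'
```

```text
time: 4.83
ee_pos: [0.3898, -0.3389, 0.2122]
tcp_rot: [-178.8, 20.8, -179.8]
wrist_force: [-0.0, 0.1, 0.4]
opening: 0.0685
tool delta cm [0.4  0.08 7.36] pos [ 0.3898 -0.3389  0.2122] [-178.8   20.8 -179.8]
```

```bash
python3 -m pendant '[[[0.4,0,2.5,0,0.01,0,80],[0,0,2.5,0,0,0,80],[0,0,1.5,0,0,0,80],[0,0,0.5,0,0,0,80],[0,0,0,0,0,0,80]]]'|tail -5
python3 d.py '[.4122,-.3395,.142]'
```

```text
time: 5.25
ee_pos: [0.4139, -0.3432, 0.1544]
tcp_rot: [-178.1, 20.8, -179.7]
wrist_force: [-0.4, 0.4, 0.6]
opening: 0.0682
tool delta cm [0.59 0.41 1.09] pos [ 0.4139 -0.3432  0.1544] [-178.1   20.8 -179.7]
```

```bash
python3 -m pendant '[[[0.6,0.4,0.6,-0.033,0.014,0,80],[0,0,0.4,0,0,0,80],[0,0,0,0,0,0,80]]]'|tail -5
python3 d.py '[.4122,-.3395,.142]'
```

```text
time: 5.5
ee_pos: [0.4127, -0.3403, 0.1475]
tcp_rot: [-179.8, 20.2, -179.6]
wrist_force: [0.9, 0.6, 0.3]
opening: 0.0682
tool delta cm [0.24 0.08 0.5 ] pos [ 0.4127 -0.3403  0.1475] [-179.8   20.2 -179.6]
```

```bash
python3 -m pendant '[[[0.3,0,0.4,0,0,0,80],[0,0,0,0,0,0.015,20],[0,0,0,0,0,0,0],[0,0,0,0,0,0,0],[0,0,0,0,0,0,0]]]' 40|tail -5
python3 -m pendant '[[[0,0,0,0,0,0,0],[0,0,0,0,0,0,0],[0,0,0,0,0,0,0],[0,0,0,0,0,0,0]]]'
python3 d.py '[.4122,-.3395,.142]'
python3 - <<'E'
from h import *
im=bot.camera('wrist');cv2.imwrite('pics/w3.png',im[:,:,::-1])
E
```

```text
time: 5.92
ee_pos: [0.4118, -0.3415, 0.1461]
tcp_rot: [-179.9, 20.4, 179.4]
wrist_force: [0.3, 0.0, -0.4]
opening: 0.0252
time: 6.25
ee_pos: [0.4117, -0.3414, 0.1462]
tcp_rot: [-179.8, 20.4, 179.4]
wrist_force: [0.2, 0.4, -0.8]
opening: 0.0251
tool delta cm [0.1  0.19 0.41] pos [ 0.4117 -0.3414  0.1462] [-179.8   20.4  179.4]
```

View pics/w3.png

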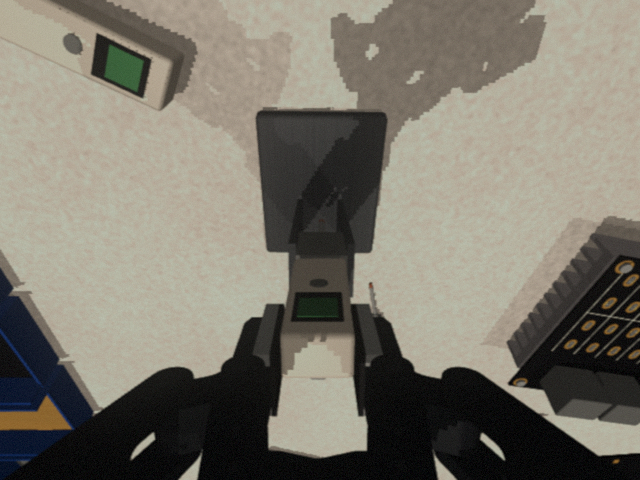

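Gripped: the jaws sit on both sides of the head near (318,340), opening 25 mm. Now I draw it out along the axis.

```bash
python3 -m pendant '[[[0,0,-1.5,0,0,0,0],[0,0,-2,0,0,0,0],[0,0,-2,0,0,0,0],[0,0,-2,0,0,0,0]]]' 60;python3 d.py '[.4117,-.3414,.1462]'
python3 -m pendant '[[[0,0,-2,0,0,0,0],[0,0,-2,0,0,0,0],[0,0,-2,0,0,0,0],[0,0,-2,0,0,0,0]]]';python3 d.py '[.4117,-.3414,.1462]'
```

```text
time: 6.63
ee_pos: [0.3851, -0.3395, 0.2136]
tcp_rot: [179.8, 20.2, 179.4]
wrist_force: [0.5, 0.2, -0.3]
opening: 0.0247
tool delta cm [-0.17 -0.19  7.24] pos [ 0.3851 -0.3395  0.2136] [179.8  20.2 179.4]
time: 6.97
ee_pos: [0.356, -0.3389, 0.2919]
tcp_rot: [179.8, 20.1, 179.4]
wrist_force: [-0.6, -0.0, -0.3]
opening: 0.0241
tool delta cm [-0.21 -0.24 15.6 ] pos [ 0.356  -0.3389  0.2919] [179.8  20.1 179.4]
```

```bash
python3 -m pendant '[[[0,0,0,0,0.08,0,0],[-2,3,0,0,0.09,0,0],[-2,3,0,0,0.09,0,0],[-2,3,0,0,0.09,0,0],[-2,3.5,0,0,0,0,0]]]'|tail -5
python3 -m pendant '[[[-2,3.5,0,0,0,0,0],[-2,3.5,0,0,0,0,0],[-2,3.5,0,0,0,0,0],[-2,3.5,0,0,0,0,0],[-2,3.5,0,0,0,0,0]]]'|tail -5
python3 d.py '[.5775,.05,.25]'
```

```text
time: 7.38
ee_pos: [0.4345, -0.2197, 0.3079]
tcp_rot: [-179.4, -0.5, 178.5]
wrist_force: [1.8, -1.8, 0.1]
opening: 0.0246
time: 7.8
ee_pos: [0.5429, -0.0413, 0.3028]
tcp_rot: [-179.4, -0.7, 178.5]
wrist_force: [0.8, -1.2, -0.9]
opening: 0.0246
tool delta cm [-3.29  9.28  5.14] pos [ 0.5429 -0.0413  0.3028] [-179.4   -0.7  178.5]
```

```bash
python3 -m pendant '[[[-1,3,1.5,0,0,0,0],[-1,3,1.5,-0.01,-0.012,0,0],[-1,2.5,1.5,0,0,0,0],[0,0,1,0,0,0,0],[0,0,0,0,0,0,0]]]'|tail -5
python3 d.py '[.5775,.05,.24]'
python3 - <<'E'
from h import *
for c in ['wrist','top','side']:
    C=cam(c);im=bot.camera(c);cv2.imwrite(f'pics/{c}4.png',im[:,:,::-1])
    for t in ['probe','head','probe_end','hole','spot']:
        print(c,t,[(np.round(m['uv'],1).tolist(),round(m['confidence'],2)) for m in bot.mark_of(c,t)[:3]])
    o=bot.get_obs();p=np.array(o['ee_pos']);print('pred tip,hole',proj(C,[p-[0,0,.122],[.5775,.05,.047]]).round(1).tolist())
a=cv2.imread('pics/side4.png')[150:260,250:390];cv2.imwrite('pics/s4c.png',np.clip(cv2.resize(a,None,fx=4,fy=4,interpolation=3)*1.5,0,255))
E
```

```text
time: 8.22
ee_pos: [0.5796, 0.0557, 0.2415]
tcp_rot: [179.9, -0.1, 179.0]
wrist_force: [-1.0, -0.9, -1.7]
opening: 0.0247
tool delta cm [ 0.2  -0.57  0.15] pos [0.5796 0.0557 0.2415] [ 1.799e+02 -1.000e-01  1.790e+02]
wrist probe [([321.1, 218.5], 0.65)]
wrist head [([316.3, 311.2], 0.95), ([0.8, 260.1], 0.64), ([311.5, 203.5], 0.44)]
wrist probe_end [([318.0, 308.8], 0.19)]
wrist hole [([308.9, 204.0], 0.81)]
wrist spot [([312.4, 194.9], 0.41)]
pred tip,hole [[314.3, 226.1], [311.0, 201.3]]
top probe [([501.5, 334.4], 0.75)]
top head [([447.9, 303.4], 0.92), ([372.2, 191.5], 0.48)]
top probe_end []
top hole [([257.7, 214.4], 0.79)]
top spot [([278.0, 213.8], 0.54), ([391.8, 268.6], 0.23)]
pred tip,hole [[254.7, 209.8], [258.9, 216.4]]
side probe [([372.5, 302.1], 0.7), ([344.0, 436.0], 0.63)]
side head [([316.4, 158.0], 0.66), ([337.9, 365.3], 0.65), ([400.0, 280.4], 0.61)]
side probe_end []
side hole [([317.4, 225.8], 0.8)]
side spot []
pred tip,hole [[317.4, 203.1], [318.2, 226.2]][ WARN:0@12.285] global loadsave.cpp:1063 imwrite_ Unsupported depth image for selected encoder is fallbacked to CV_8U.
```

View pics/wrist4.png

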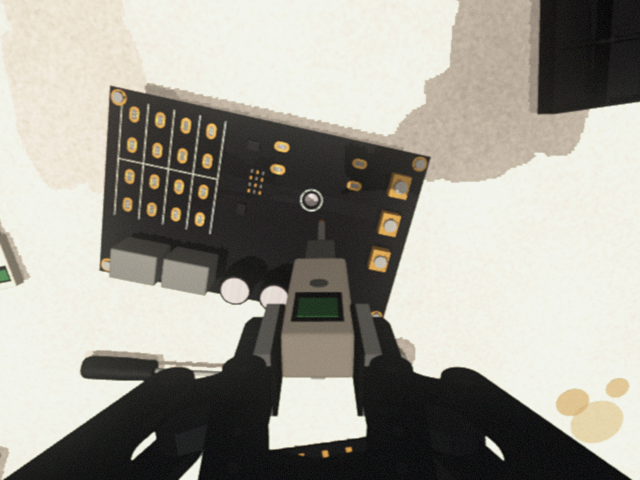

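View pics/s4c.png

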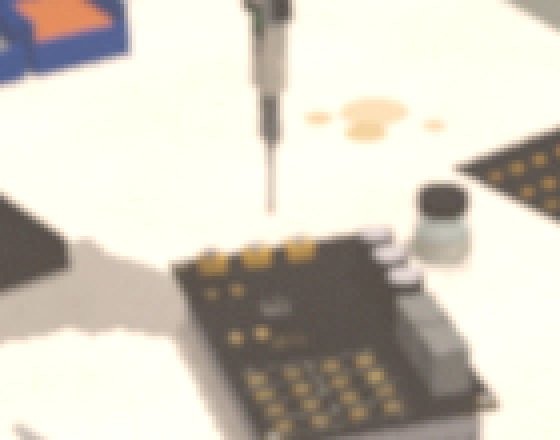

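The hole ring is at wrist (311.5,200.5) and the stem tip at (321,220.5). The hole prediction agrees within 1 px; the tip is a few mm to +y of the finger axis. I'll compute the offset.

```bash
python3 - <<'E'
from h import *
C=cam('wrist')
p=np.array(bot.get_obs()['ee_pos']);h=atz(C,(311.5,200.5),.047);print('tcp',p,'hole',h)
for L in (.118,.122,.126):
    t=atz(C,(321,220.5),p[2]-L);print(L,t,'move',h-t,'tip side',proj(cam('side'),t))
E
```

```text
tcp [0.57992446 0.05422798 0.24403662] hole [0.57817868 0.04896765 0.047     ]
0.118 [0.57664535 0.05686889 0.12603662] move [ 0.00153333 -0.00790123 -0.07903662] tip side [[315.93802948 201.78183437]]
0.122 [0.57768658 0.05689459 0.12203662] move [ 0.0004921  -0.00792694 -0.07503662] tip side [[316.28845074 202.908042  ]]
0.126 [0.57872782 0.0569203  0.11803662] move [-0.00054914 -0.00795265 -0.07103662] tip side [[316.63789278 204.03110254]]
```

```bash
python3 -m pendant '[[[0,-0.8,1,0,0,0,0],[0,0,1.5,0,0,0,0],[0,0,1.5,0,0,0,0],[0,0,1,0,0,0,0],[0,0,0,0,0,0,0]]]'|tail -5
cat > look.py <<'E'
from h import *
import sys
C=cam('wrist');im=bot.camera('wrist')
o=bot.get_obs();p=np.array(o['ee_pos']);print('tcp',p,o['tcp_rot'],'hole uv',proj(C,[.578,.049,.047]).round(1).tolist(),'tip',proj(C,p-[0,0,.122]).round(1).tolist())
print([(np.round(m['uv'],1).tolist(),round(m['confidence'],2)) for m in bot.mark_of('wrist','hole')[:2]])
cv2.imwrite(f'pics/{sys.argv[1]}.png',cv2.resize(im[150:270,250:390,::-1],None,fx=5,fy=5,interpolation=cv2.INTER_CUBIC))
E
python3 look.py z5
```

```text
time: 9.53
ee_pos: [0.5804, 0.0463, 0.1929]
tcp_rot: [179.9, 0.2, 178.9]
wrist_force: [-0.6, -0.0, -0.8]
opening: 0.0244
tcp [0.58054478 0.04632954 0.19393771] [179.88832487   0.27057738 178.94429683] hole uv [[320.7, 212.4]] tip [[317.5, 223.7]]
[([321.3, 213.4], 0.61)]
```

View pics/z5.png

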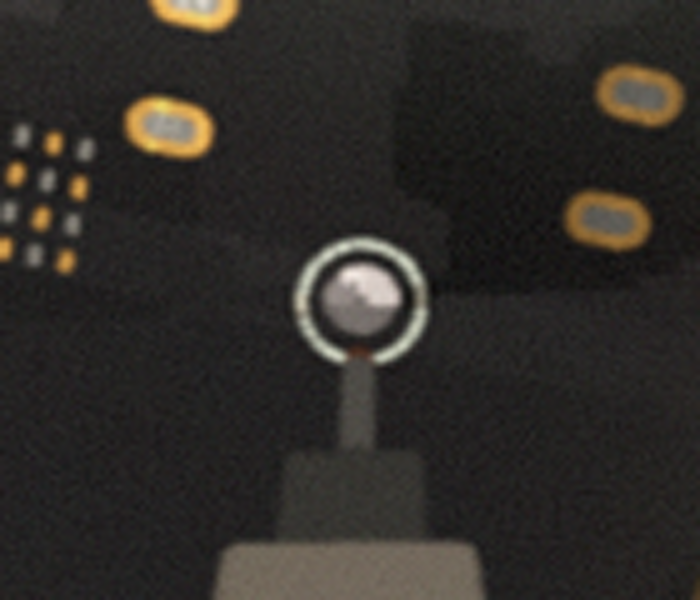

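```bash
python3 - <<'E'
from h import *
C=cam('wrist')
p=np.array(bot.get_obs()['ee_pos']);h=atz(C,(322.4,210.2),.047);print('tcp',p,'hole',h)
for L in (.118,.122,.126):
    t=atz(C,(322,220.8),p[2]-L);print(L,t,'move',h-t)
E
```

```text
tcp [0.5808415  0.04637989 0.19493232] hole [0.57748078 0.05050917 0.047     ]
0.118 [0.57828597 0.04978743 0.07693232] move [-0.00080519  0.00072174 -0.02993232]
0.122 [0.57934821 0.04982517 0.07293232] move [-0.00186743  0.000684   -0.02593232]
0.126 [0.58041045 0.04986291 0.06893232] move [-0.00292966  0.00064626 -0.02193232]
```

```bash
python3 -m pendant '[[[0.2,0.05,0.6,0,0,0,0],[0,0,0.6,0,0,0,0],[0,0,0.5,0,0,0,0],[0,0,0,0,0,0,0],[0,0,0,0,0,0,0]]]'|tail -5
python3 look.py z6
```

```text
time: 10.05
ee_pos: [0.5798, 0.0474, 0.1791]
tcp_rot: [179.9, 0.6, 179.0]
wrist_force: [-0.7, 0.4, -1.2]
opening: 0.0244
tcp [0.57976964 0.04736706 0.179065  ] [179.85950512   0.55033354 178.97082784] hole uv [[319.4, 216.4]] tip [[317.3, 222.2]]
[([322.8, 220.0], 0.57)]
```

View pics/z6.png

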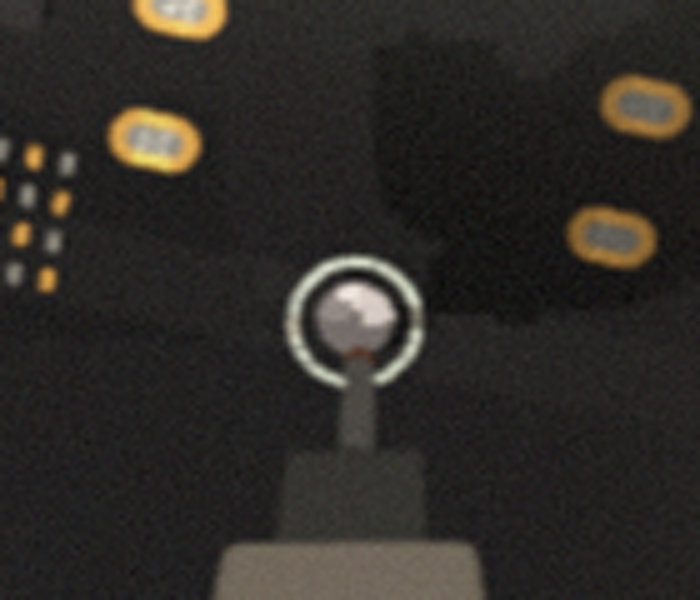

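```bash
python3 - <<'E'
from h import *
C=cam('wrist')
p=np.array(bot.get_obs()['ee_pos']);h=atz(C,(321.2,214),.047);print('tcp',p,'hole',h)
for L in (.120,.1225,.125):
    t=atz(C,(321.8,220.3),p[2]-L);print(L,t,'move',h-t)
E
```

```text
tcp [0.57981217 0.04736263 0.17918102] hole [0.57614091 0.05041252 0.047     ]
0.12 [0.5778501  0.0506894  0.05918102] move [-0.00170918 -0.00027688 -0.01218102]
0.1225 [0.57852074 0.05071295 0.05668102] move [-0.00237983 -0.00030043 -0.00968102]
0.125 [0.57919139 0.0507365  0.05418102] move [-0.00305048 -0.00032398 -0.00718102]
```

```bash
python3 -m pendant '[[[0.25,-0.03,0,0,0,0,0],[0,0,0,0,0,0,0],[0,0,0,0,0,0,0]]]'|tail -5
python3 d.py '[.5774,.0471,.179]'; python3 look.py z7 |head -1; python3 d.py '[.5774,.0471,.179]'
```

```text
time: 10.4
ee_pos: [0.5773, 0.0471, 0.1797]
tcp_rot: [179.9, 0.6, 179.0]
wrist_force: [0.1, 0.7, -0.2]
opening: 0.0246
tool delta cm [-0.01  0.    0.07] pos [0.5773 0.0471 0.1797] [179.9   0.6 179. ]
tcp [0.57729064 0.04707982 0.17980354] [179.85429839   0.59908938 178.96603785] hole uv [[319.8, 219.3]] tip [[317.3, 222.2]]
tool delta cm [-0.01  0.    0.07] pos [0.5773 0.0471 0.1797] [179.9   0.6 179. ]
```

```bash
python3 -m pendant '[[[0,0,0.5,0,0,0,0],[0,0,0.5,0,0,0,0],[0,0,0.5,0,0,0,0],[0,0,0,0,0,0,0],[0,0,0,0,0,0,0]]]'|tail -5
python3 look.py z8;python3 d.py '[.5774,.0471,.1505]'
```

```text
time: 10.92
ee_pos: [0.5775, 0.0471, 0.1627]
tcp_rot: [179.9, 0.6, 179.0]
wrist_force: [-0.6, 0.6, -0.5]
opening: 0.0247
tcp [0.57744351 0.04708898 0.16262176] [179.85985619   0.56288297 178.96526807] hole uv [[320.0, 225.1]] tip [[317.3, 222.1]]
[([322.2, 228.5], 0.56)]
tool delta cm [ 0.03 -0.    1.24] pos [0.5775 0.0471 0.1629] [179.9   0.6 179. ]
```

View pics/z8.png

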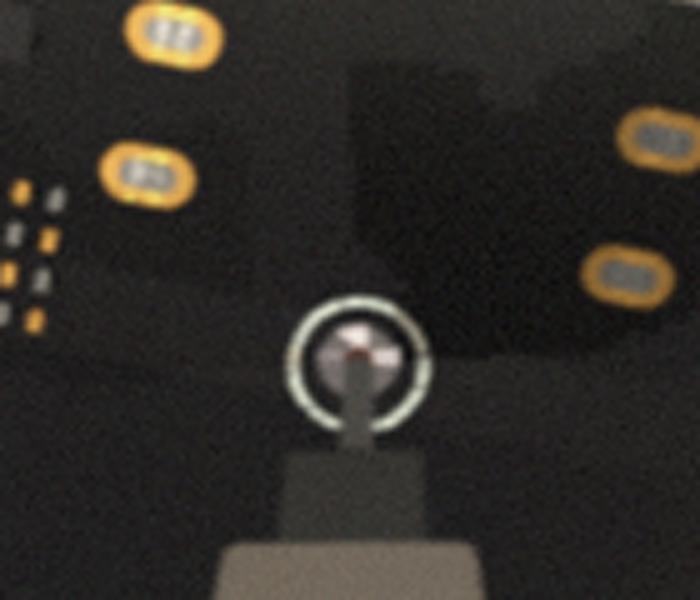

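The tip is visibly inside the hole, at crop (358,350) with the ring centre at (359,364).

```bash
python3 - <<'E'
from h import *
C=cam('wrist')
p=np.array(bot.get_obs()['ee_pos']);h=atz(C,(321.9,222.8),.047);print('tcp',p,'hole',h)
for L in (.120,.1225,.125):
    t=atz(C,(321.6,220.4),p[2]-L);print(L,t,'move',h-t)
E
python3 -m pendant '[[[0,0,0.4,0,0,0,0],[0,0,0.3,0,0,0,0],[0,0,0,0,0,0,0],[0,0,0,0,0,0,0]]]'
python3 -m pendant '[[[0,0,0,0,0,0,0],[0,0,0,0,0,0,0]]]'
```

```text
tcp [0.57753064 0.04707895 0.16292035] hole [0.57641146 0.05041402 0.047     ]
0.12 [0.57570004 0.05025653 0.04292035] move [0.00071142 0.00015749 0.00407965]
0.1225 [0.57637261 0.05027869 0.04042035] move [3.88516245e-05 1.35334730e-04 6.57964793e-03]
0.125 [0.57704518 0.05030085 0.03792035] move [-0.00063372  0.00011318  0.00907965]
time: 11.35
ee_pos: [0.5778, 0.0471, 0.1556]
tcp_rot: [179.9, 0.6, 179.0]
wrist_force: [0.0, 0.5, 0.6]
opening: 0.0246
time: 11.52
ee_pos: [0.5778, 0.0472, 0.1556]
tcp_rot: [179.9, 0.6, 179.0]
wrist_force: [-0.2, 1.3, -0.6]
opening: 0.0242
```

```bash
cat > f.py <<'E'
from h import *
F=[];Z=[];P=[]
for i in range(12):
    bot.camera('wrist');o=bot.get_obs();F.append(o['wrist_force']);P.append(o['ee_pos'])
print('F',np.mean(F,0).round(2),'se',(np.std(F,0)/12**.5).round(2),'p',np.mean(P,0).round(4),o['time'])
E
python3 f.py
python3 -m pendant '[[[0,0,0.2,0,0,0,0],[0,0,0,0,0,0,0],[0,0,0,0,0,0,0]]]'|sed -n 2,4p; python3 f.py
python3 -m pendant '[[[0,0,0.2,0,0,0,0],[0,0,0,0,0,0,0],[0,0,0,0,0,0,0]]]'|sed -n 2,4p; python3 f.py
```

```text
F [-0.04  0.12 -0.67] se [0.1  0.16 0.14] p [0.5778 0.0471 0.1556] 12.1167
ee_pos: [0.578, 0.0472, 0.1536]
tcp_rot: [179.8, 0.7, 179.0]
wrist_force: [-0.3, 0.3, 0.5]
F [0.23 0.2  0.7 ] se [0.14 0.13 0.14] p [0.578  0.0472 0.1536] 12.9667
ee_pos: [0.5781, 0.0472, 0.1516]
tcp_rot: [179.8, 0.7, 179.0]
wrist_force: [0.8, 0.3, 1.5]
F [ 0.17 -0.14  1.84] se [0.17 0.13 0.18] p [0.5781 0.0472 0.1516] 13.8167
```

```bash
python3 -m pendant '[[[0.04,0,0.09,0,0,0,0],[0,0,0,0,0,0,0],[0,0,0,0,0,0,0],[0,0,0,0,0,0,0]]]'; python3 f.py; python3 look.py z9
```

```text
time: 14.15
ee_pos: [0.5778, 0.0472, 0.1508]
tcp_rot: [179.8, 0.7, 179.0]
wrist_force: [0.0, 0.4, 1.8]
opening: 0.0252
F [ 0.09 -0.01  2.44] se [0.14 0.14 0.17] p [0.5778 0.0472 0.1508] 14.75
tcp [0.57781438 0.04720369 0.1507528 ] [179.84393147   0.68630995 178.96674365] hole uv [[319.9, 228.9]] tip [[317.3, 221.8]]
[([322.9, 229.3], 0.72)]
```

View pics/z9.png

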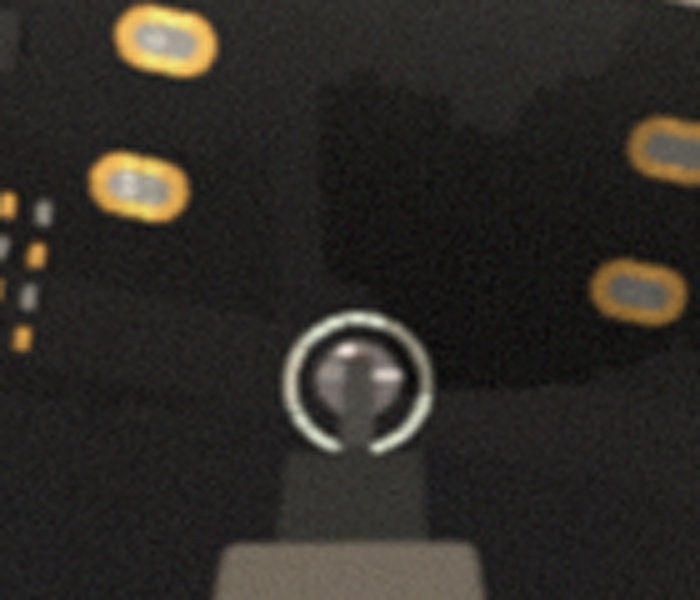

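```bash
python3 - <<'E'
from h import *
C=cam('wrist');h=atz(C,(321.8,226.6),.047);t=atz(C,(321.6,222),.032);print((t-h)[:2]*1000)
o=bot.get_obs();print(o['time'],o['qd'])
bot.job_done()
E
```

```text
[0.79402987 0.04135873]
14.85 [-0.00503729 -0.02054795 -0.05226631 -0.02846666 -0.01202887  0.02688943]
the job is handed in; nothing more can be done
```

I drew the thermometer out of its stand along its axis, brought it upright and passed the stem through the access hole. I handed the job in at about 15 s with the tip pressed on the heatsink; no verdict is reported.

Last checks before handing in:

- **Position:** The tip was about 0.8 mm from the hole centre, measured in the wrist camera.
- **Upright:** The tool was 0.7° off vertical, and the probe leans roughly 1–2° in the grip.
- **Push on the heatsink:** The force rose about 3.1 N over its value before contact, which puts the sprung tip about 4–4.6 mm in. The depth is worked out from force and height, not measured directly.
- **Board contact:** There was no sideways force beyond noise, and the last picture shows the stem clear of the hole's edge.
- **Grip and motion:** The gripper still held the head and the arm was at rest.

No check failed. In that same picture the nose covers the near edge of the printed ring, but it is above the board. I did not check the tray, tweezers, screwdriver and jar again, but no move went near them.

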